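Draw the longest-waiting slide tray from under the stack and dock it at the microscope

ROBOT

A 6-joint arm with a two-finger parallel gripper is mounted at the origin on a cart in front of the work surface, level with it; the furniture and walls round the work are solid. World frame = base frame: x ahead of the robot, y to its left, z up, the work surface at z = 0. Lengths are in mm, angles in rad, forces in N, time in s.
With the tool pointing down it reaches from about 325 to 900 mm from the base axis. Payload 3.5 kg.
Tool frame: the origin (TCP) lies on the centre line of the jaws, within the pads' length; the fingertips stand 8 mm ahead of it and the grasp point (between the pads) lies 11 mm behind it (manip.tcp_to_tips is the z of the fingertips in the tool frame, in mm); z points along the fingers, y is the line along which they close (so a half turn about z gives the same grasp; the last joint's range is limited). The gripper opens to 85 mm and grips with 20 to 120 N. Pads are 22 mm wide; open, the fingers measure 114 mm over their backs; the gripper's body (76 mm by 85 mm) begins 54 mm behind the grasp point. The pads swing forward as they close: fully open they stand 13 mm farther back than shut.
Start: joints at [1.052, 0.276, -0.026, 1.268, 0, 1.467], TCP at [252.457, 571.74, 202.913] pointing down, gripper open.
Joint ranges: [-3.12, 3.12], [-0.85, 1.88], [-1.08, 1.24], [-1.95, 2.15], [-1.57, 1.53], [-3.14, 3.14]. Speed limits (rad/s): [2.57, 2.57, 3.14, 3.14, 3.14, 3.14].

INTERFACE

Orientations are given as [roll, pitch, yaw] about the fixed x, y, z axes, in that order (R = Rz(yaw) Ry(pitch) Rx(roll)).
In Python, from workcell import manip gives the robot as it stands. The module is installed in compiled form; this text tells all that it offers.
- The arm moves only by the tool jog_arm, never from a script. Its argument "commands" is a list of rows, each a list of 6 numbers: the shift along the tool's x, y, z in m, then the turn, a rotation vector about the tool's x, y, z in rad. A call has 1 to 10 rows; each row is the pose to reach, as a shift and turn from the pose commanded when the call began, along the tool's axes at that moment; what a row does not reach only later rows make up. A row lasts 1/12 s, in which the tool goes at most 41.7 mm and 7.16 degrees, less where a joint would pass 70% of its speed; a pose out of reach is approached as far as the arm can. A call with a gripper value outside its range is refused whole. "jaw" is the closure, from -1 (fully open) to 1 (shut), set as the call begins (left out, the last holds). The fingers move at their own pace and stop on an object; "force" is the grip in N (left out, the last holds). Time passes only in rows, so rows that repeat a pose let the fingers close. It gives the time, the measured TCP pose, the force, the opening and the grip force at its end, in the units of the state.
- manip.observe(): the state, without advancing time (a new reading comes with each control period).
- manip.get_image(name): name is "scene" or "top"; returns the picture (400x640x3 uint8, blue, green, red); there is no depth.
- manip.get_calibration(name): a dict with "mtx" (3x3 intrinsics, pixels), "D" ([k1, k2, p1, p2, k3] as OpenCV has them; the pictures are not rectified), "cam_to_world" (4x4, takes a point from camera to world coordinates). Camera axes: x right, y down, z forward; pixel columns grow to the right and rows downward; lengths in mm; the calibration is good to about 2 mm. A picture is of the moment at which its call begins. get_calibration takes no time and is no camera call.
- manip.close_job(): hands the job in; it is judged then, once.
Trained networks look in the newest picture that a camera, given by its name, has taken for a name from the list of things; names that differ only in an ending like _2 or _b are one class to them, and where a whole thing is asked for, a point or a joint stands for the part that bears it (a point fixed in the world has none). Each returns a list of dicts, best first, with "confidence" (0 to 1); they miss things now and then, are a little off and sometimes report something else, mostly with a low value. They report only what shows in the picture. A call takes as long as a camera call.
- manip.recognise(camera, target): "extent" ([centre column, centre row, width, height] in pixels, round what is visible of it).
- manip.trace(camera, target): "region" (400x640 bool, what is visible of it) and "extent" ([centre column, centre row, width, height] in pixels, round what is visible of it).
The state is a dict: "t": time; "q": joint angles; "qvel": joint speeds; "joint_efforts": joint torques, N m; "tool_pos": TCP position; "eef_rot": TCP orientation; "force": force on the tool from outside, world axes, zero at the start; "wrist_torque": the same for the moment, N m; "grip_width": opening from 0.0 (shut) to 1.0 (fully open); "gripper_force": force on a finger pad.
Only numpy, scipy, OpenCV 4.12 (cv2) and the standard library are available. Lean on these libraries where they do the work, as an engineer would, in place of code of your own. Each camera call takes 0.05 s, during which the arm holds its last target. There are 200 camera calls.

TASK

The slide tray at the bottom of the stand (yellow mark) has waited longest and is read next: draw it out through the slot at the front, keeping it level, so that the trays on it are not toppled, lifted or pulled out but come down as a neat stack in the stand. Then set it on the black docking plate beside the microscope, yellow end towards the robot, pressed down until all four lugs are home in its notches, and leave everything else where it stands.

Things in the scene. Friction and masses are not known exactly. Their poses are not given: they have to be found in the camera images.
- bottom_tray: Blue plastic slide tray, 112 (x) x 56 (y) x 14 mm high, about 0.09 kg, two glass slides fixed in it; thumb plate at its front (-x) end and front tag YELLOW. Lowest of the stack; its front end sticks out 25 to 33 mm in front of the stand's lips. Origin: centre of underside, x lengthwise, z up. Grip it across its 56 mm width. Four notches in its lower side edges (see point notch).
- notch (a point): Bottom of the bottom tray's left front notch, at tray x -36, y +28 mm. All notches: 10 mm long (x), 5 mm deep from the side, 8 mm high, open below and outward; left edge (+y): x = -36 and +36 mm, right edge (-y): x = -36 and +26 mm. So the tray fits its dock one way round only.
- tray_2: Blue plastic slide tray, 112 (x) x 56 (y) x 14 mm high, about 0.09 kg, two glass slides fixed in it, green thumb plate; lies directly on the bottom tray. Same origin, axes and notches; nothing interlocks tray with tray.
- tray_3: Blue plastic slide tray, 112 (x) x 56 (y) x 14 mm high, about 0.09 kg, two glass slides fixed in it, red thumb plate; lies on tray_2. Same origin and axes.
- tray_4: Blue plastic slide tray, 112 (x) x 56 (y) x 14 mm high, about 0.09 kg, two glass slides fixed in it, white thumb plate; lies on tray_3. Same origin and axes.
- tray_5: Blue plastic slide tray, 112 (x) x 56 (y) x 14 mm high, about 0.09 kg, two glass slides fixed in it, orange thumb plate; lies on tray_4. Same origin and axes.
- tray_6: Blue plastic slide tray, 112 (x) x 56 (y) x 14 mm high, about 0.09 kg, two glass slides fixed in it, black thumb plate; lies on tray_5, top of the stack (96 mm above the worktop). Same origin and axes.
- tray_stand: White stand, fixed. Origin: underside, below the stack's middle; -x is the front, where trays are drawn out. Base 132 (x) x 80 (y) x 12 mm high carries the trays. Clear side cheeks at |y| = 30 to 35 mm, x = -61 to -19 mm, up to z = 100 mm. Kerb 6 mm high at x = 60 to 64 mm; open behind. While the lowest tray leaves, the others rock back up to about 0.3 rad, then drop 14 mm to the base.
- slot (a point): Middle of the stand's slot, on the base at stand x = -60, y = 0, z = 12 mm. Above it two white lips (stand x = -63 to -58, |y| = 15 to 35, z = 29 to 100 mm) hold back all trays but the lowest. A tray is out when its origin is 60 mm or more in front of this point. In front of it a 36 mm wide tongue, level with the base, reaches 100 mm further: fingers fit beside a tray lying on it.
- tray_dock: Black docking plate with pale panel, fixed, left of the microscope: 126 (x) x 70 (y) x 10 mm, only 44 mm wide at |x| < 19 mm, where fingers fit beside a docked tray. Origin: centre of underside. A docked tray's origin lies 10 mm above it, x axes alike, yellow end at -x.
- lug (a point): Foot of the dock's left front lug, on the plate's top (dock x -36, y +28, z 10 mm). Four round steel lugs, 8 mm across, domed, 7 mm high: dock y = +28: x = -36 and +36 mm; y = -28: x = -36 and +26 mm. They fit the tray's notches with 1 mm play each side; a tray that rests on them stands 7 mm too high.
- timer: White laboratory timer, 58x62x20 mm, a bystander; origin centre of underside.
- marker_red: Red pen, 12x118x13 mm, lying, a bystander.
- cap_bin: White plastic cup of cotton, 56x56x50 mm, a bystander; origin centre of underside.
- oil_bottle: Small clear oil bottle with white cap, 25x25x52 mm, a bystander at the right of the microscope; origin centre of underside.
- coverslip_box: Small blue and white box, 31x31x20 mm, a bystander; origin centre of underside.

How it is judged:
By the outcome, as a careful person would: the job done as asked, in the order asked, and still so for the second after the job is handed in, with the robot touching nothing.
It also fails if it takes over 58 s, if anything falls off the work surface, if the arm or the gripper's body presses on something with over 40 N, if the wrist force passes 120 N, or if a joint passes its speed limit or range.

## Working session

There is one attempt and no reset: what is moved stays moved. The work goes in short steps, Python scripts to look and compute and a tool call to move; the robot and the scene stay as the last step left them, time stands still between calls to the robot, and variables do not carry over. Pictures are saved under pics/ and viewed, at most 10 in all, crops included, and the job is handed in when it is done.

Besides the shell and the picture viewer there is one more tool, called after ">>>" as name([rows], argument=value, ...), one row to a line, values as JSON. jog_arm: Moves the arm, as the interface text tells. Its arguments: {"type":"object","properties":{"commands":{"type":"array","items":{"type":"array","items":{"type":"number"}}},"jaw":{"type":"number"},"force":{"type":"number"}},"required":["commands"]}

```bash
mkdir -p pics
python3 - <<'E'
from workcell import manip
import cv2,numpy as np
np.set_printoptions(precision=4,suppress=True)
print(manip.observe(), manip.tcp_to_tips)
for c in ("scene","top"):
    cv2.imwrite(f"pics/{c}0.png",manip.get_image(c)); k=manip.get_calibration(c); print(k)
    for n in ("bottom_tray","tray_stand","tray_dock","lug","slot","notch"):
        print(c,n,[(round(r["confidence"],2),np.round(r["extent"],1)) for r in manip.recognise(c,n)[:8]])
E
```

```text
{'t': 0.0, 'q': array([ 1.0516,  0.2772, -0.0278,  1.268 ,  0.    ,  1.4674]), 'qvel': array([ 0.0006, -0.0003, -0.0009,  0.0008,  0.001 , -0.0008]), 'joint_efforts': array([ -0.0001, -44.5507,  29.5204,   0.0165,   0.0002,  -0.    ]), 'tool_pos': array([252.0301, 571.0203, 201.7542]), 'eef_rot': array([-3.1393, -0.0003,  2.7258]), 'force': array([-0.5144, -0.0718,  0.4685]), 'wrist_torque': array([-0.0068,  0.0153, -0.0331]), 'gripper_force': 0.0, 'grip_width': 1.003753713191013} 8.0
{'mtx': array([[360.9347,   0.    , 321.6671],
       [  0.    , 360.9347, 203.2604],
       [  0.    ,   0.    ,   1.    ]]), 'D': array([-0.0048,  0.    ,  0.    ,  0.    ,  0.    ]), 'cam_to_world': array([[   0.89  ,   -0.2217,    0.3984,   96.8763],
       [  -0.4555,   -0.3975,    0.7966, -915.8993],
       [  -0.0183,   -0.8904,   -0.4548,  574.4988],
       [   0.    ,    0.    ,    0.    ,    1.    ]])}
scene bottom_tray [(0.44, array([297.6, 182.1,  15. ,   7.1]))]
scene tray_stand [(0.83, array([297.4, 171.2,  33.9,  36.7])), (0.18, array([284.6, 211.7,  42.5,  19.4]))]
scene tray_dock [(0.84
[... 408 characters left out ...]
.    ,   1.    ]]), 'D': array([-0.1534,  0.    ,  0.    ,  0.    ,  0.    ]), 'cam_to_world': array([[  -0.0125,   -0.9982,    0.0593,  417.77  ],
       [  -0.9999,    0.0126,    0.0017,  -25.3024],
       [  -0.0024,   -0.0593,   -0.9982, 1640.5606],
       [   0.    ,    0.    ,    0.    ,    1.    ]])}
top bottom_tray [(0.69, array([231.1, 168.6,  18.5,  11.8]))]
top tray_stand [(0.66, array([224. , 158.9,  33.6,  69.8])), (0.4, array([357.1, 238.8,  26.7,   2.7]))]
top tray_dock [(0.91, array([290. , 211.9,  31.7,  41.3]))]
top lug [(0.87, array([287.8, 213.4,  28. ,  42.1]))]
top slot [(0.93, array([225. , 160.5,  33.4,  68.6]))]
top notch [(0.72, array([229.1, 169.2,  13. ,  14.3]))]
```

Run:
```python
import cv2
i=cv2.imread("pics/top0.png")
cv2.imwrite("pics/top0c.png",cv2.resize(i[110:250,190:350],None,fx=4.2,fy=4.2,interpolation=cv2.INTER_CUBIC))
```

```text
(no output)
```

View pics/top0.png

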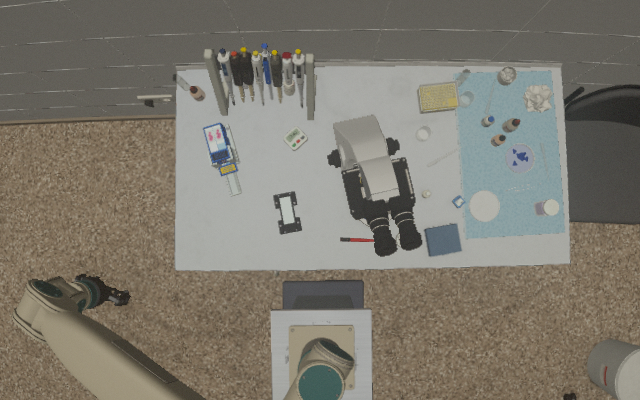

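View pics/top0c.png

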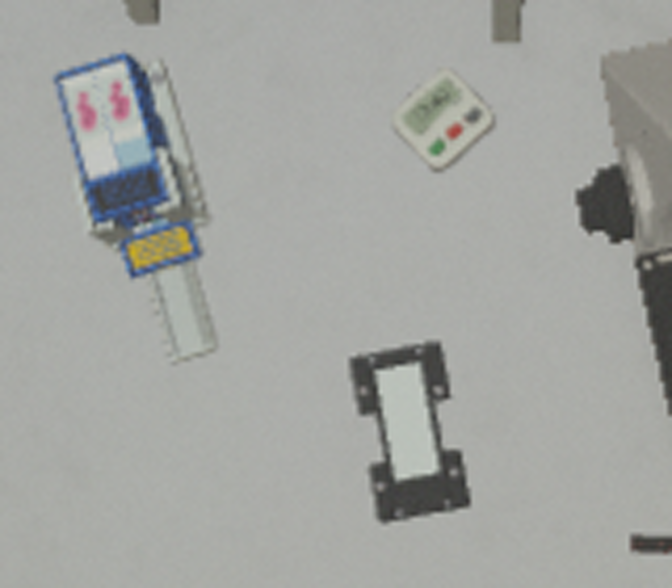

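View pics/scene0.png

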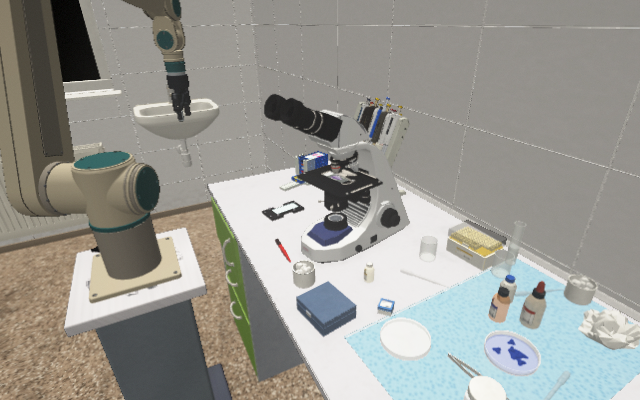

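```bash
cat > h.py <<'E'
from workcell import manip
import cv2,numpy as np
from scipy.optimize import least_squares
from scipy.spatial.transform import Rotation as R
np.set_printoptions(precision=2,suppress=True)
K=manip.get_calibration("top"); T=K["cam_to_world"]
def unproj(px,z):
    p=cv2.undistortPoints(np.float64(px).reshape(-1,1,2),K["mtx"],K["D"])[:,0]
    d=np.c_[p,np.ones(len(p))]@T[:3,:3].T
    return T[:3,3]+d*((z-T[2,3])/d[:,2])[:,None]
W=np.linalg.inv(T)
def proj(P):
    P=np.float64(P).reshape(-1,3)
    return cv2.projectPoints(P,cv2.Rodrigues(W[:3,:3])[0],W[:3,3],K["mtx"],K["D"])[0][:,0]
def place(xy,yaw,z,p):
    c,s=np.cos(yaw),np.sin(yaw); xy2=np.float64(p)@np.array([[c,s],[-s,c]])+xy
    return np.c_[xy2,np.full(len(p),z)]
S=16
def render(polys,x0,y0,w,h):
    """polys: list of (px polygon, level) painted in order; returns box filtered w x h levels, bg 0"""
    m=np.zeros((h*S,w*S),np.float32)
    for p,l in polys:
        q=np.round(((p-[x0-.5,y0-.5])*S-.5)*16).astype(np.int32)
        cv2.fillPoly(m,[q],float(l),shift=4)
    return cv2.GaussianBlur(cv2.resize(m,(w,h),interpolation=cv2.INTER_AREA),(0,0),.5)
DOCK=[(-63,-35),(-19,-35),(-19,-22),(19,-22),(19,-35),(63,-35),(63,35),(19,35),(19,22),(-19,22),(-19,35),(-63,35)]
def fit_dock(img,g=(460,92,.15)):
    x0,y0,w,h=262,182,52,60
    I=img[y0:y0+h,x0:x0+w].astype(np.float32).mean(2)
    def model(v):
        x,y,a,bg,dk,pn,px0,px1,pw=v
        r=lambda z:proj(place((x,y),a,z,DOCK))
        pan=proj(place((x,y),a,10,[(px0,-pw),(px1,-pw),(px1,pw),(px0,pw)]))
        return bg+render([(r(0),dk-bg),(r(5),dk-bg),(r(10),dk-bg),(pan,pn-bg)],x0,y0,w,h)
    f=lambda v:(model(v)-I).ravel()
    s=least_squares(f,[*g,175,60,200,-42,50,17],x_scale=[1,1,.02,10,10,10,2,2,2],diff_step=[1e-3,5e-3,3e-2]+[1e-2]*6,loss="soft_l1",f_scale=10)
    return s.x,np.sqrt(np.mean(f(s.x)**2))
E
python3 - <<'E'
from h import *
i=cv2.imread("pics/top0.png")
c=lambda *p:np.array(p)/4.2+[190-.38,110-.38]
print("dock guess",unproj(c((350,358),(440,342),(470,507),(380,523)),10))
print(fit_dock(i))
print("tray front corners",unproj(c((133,277),(201,257)),26),"rear",unproj(c((122,238),(195,222)),26))
print("tongue end",unproj(c((175,363),(217,350)),12), "tongue near",unproj(c((155,275),(193,262)),12))
print("tray6",unproj(c((92,225),(165,203),(127,54),(54,76)),96))
hsv=cv2.cvtColor(i,cv2.COLOR_BGR2HSV); print(hsv[160:182,216:244,1])
E
```

```text
dock guess [[512.85 143.48  10.  ]
 [524.02  75.77  10.  ]
 [400.32  54.52  10.  ]
 [389.12 121.95  10.  ]]
(array([457.04,  99.55,   0.17, 170.81,  68.91, 188.38, -33.79,  50.16,
        17.2 ]), np.float64(5.886211249198138))
tray front corners [[574.65 304.61  26.  ]
 [588.9  253.21  26.  ]] rear [[604.13 313.03  26.  ]
 [615.29 257.76  26.  ]]
tongue end [[510.62 275.47  12.  ]
 [520.01 243.58  12.  ]] tongue near [[577.28 290.67  12.  ]
 [586.69 261.72  12.  ]]
tray6 [[605.79 320.24  96.  ]
 [620.79 267.23  96.  ]
 [729.77 295.51  96.  ]
 [714.82 348.97  96.  ]]
[[138 142 122 120 113  42  44  19  26  56  65  13  22  21  19  20  21  15
   19  15  18  21  21  10   4   6   6   7]
 [128 119  93 112  78  31  27  69  27  33  56  75  32  19  19  15  21  17
   15  23  18  19  20  15   5   3   3   7]
 [ 21  65  64 120  99  89  33  54  40  19  43  68  57  39  10  21  10  62
   62  37  11  14  15  14   5   4   7   7]
 [  9   9  34  86 125 109  31  32  18   7  66  83  86  99 112  98 109 106
  114  92  13  13   9   8   6   6   6   6]
 [ 16  20  15  11  69  38   6  12  52  59 106 123 122 129 
[... 1348 characters left out ...]
  9   7   4   7   6  24   3   6   5   9   8   8  10   9  10  10  10  10
   13  15  15   7   7   7   6   4   6   6]
 [  3   6   6   6   7   6   4   6   7  11   9   7   7   9  10  10   9  10
   11  13  17  11   9   7   6   5   7   7]
 [  4   7   6   6   6   4   3   4   6   9   9   9   8  10  10  10  10  13
    9  12  15  12   4   6   6   7   6   5]
 [  7   6   6   7   6   7   6   7   4   7  15   8   8   7   7  10   9  10
   11  12  15  14   5   4   6   6   6   7]
 [  4   6   6   7   7   6   4   7   4   7  13   9  10  10   7   9  11  11
   10  10  13  15   7   6   7   4   7   9]
 [  6   6   6   4   6   3   4   6   7   9  10   8   9   9   9   7   9  10
    9  11  11  16  10   7   6   6   4   4]]
```

Run:
```python
import cv2,numpy as np
i=np.mean([cv2.imread("pics/top0.png")],0)[120:202,196:246].astype(np.float32)
i=np.clip((i-90)*1.9,0,255).astype(np.uint8)
cv2.imwrite("pics/c2.png",cv2.resize(i,None,fx=7.2,fy=7.2,interpolation=cv2.INTER_CUBIC))
```

```text
(no output)
```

View pics/c2.png

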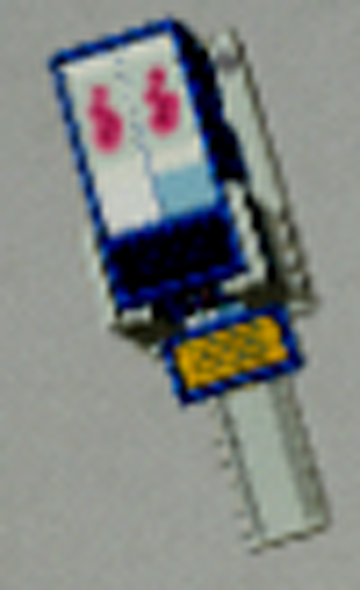

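Run:
```python
from h import *
c=lambda *p:np.array(p)/7.2+[196-.43,120-.43]
def d(n,p,z):
    w=unproj(c(*p),z); v=w[1]-w[0]; print(n,w[:,:2].ravel(),"len",np.hypot(*v[:2]),"ang",np.arctan2(v[1],v[0]))
d("base right",((315,308),(238,28)),12)
d("tongue L",((255,550),(222,405)),12)
d("tongue R",((328,525),(292,375)),12)
d("tongue end",((255,550),(328,525)),12)
d("tray front",((183,403),(302,363)),26)
d("tray side R",((302,363),(288,310)),26)
d("tray6 L",((118,310),(55,62)),96)
d("tray6 R",((242,275),(178,22)),96)
d("tray6 F",((118,310),(242,275)),96)
```

```text
base right [617.25 249.75 742.94 284.56] len 130.42214841615478 ang 0.27017033581724065
tongue L [510.92 276.42 574.98 291.06] len 65.71169703015481 ang 0.22453058659273276
tongue R [521.49 244.09 587.77 259.95] len 68.15057580371058 ang 0.23487691395970067
tongue end [510.92 276.42 521.49 244.09] len 34.02207481123584 ang -1.2547649616260563
tray front [574.76 305.57 591.5  253.1 ] len 55.07556576938669 ang -1.2619517371021771
tray side R [591.5  253.1  614.85 259.27] len 24.15338339117771 ang 0.2587039824806639
tray6 L [607.49 318.92 713.33 346.69] len 109.42324735375621 ang 0.25653948387960573
tray6 R [621.35 266.39 729.29 294.17] len 111.4538891879175 ang 0.2519389847546016
tray6 F [607.49 318.92 621.35 266.39] len 54.33074097267944 ang -1.3127731597958952
```

```bash
cat >> h.py <<'E'
def stt(p=True):
    o=manip.observe()
    if p: print("t",round(o["t"],2),"pos",o["tool_pos"],"rpy",o["eef_rot"],"F",o["force"],"M",o["wrist_torque"],"grip",o["grip_width"],o["gripper_force"],"q",o["q"])
    return o
def tool(yaw,tilt):
    sx=np.array([np.cos(yaw),np.sin(yaw),0]); k=np.array([0,0,1.])
    z=sx*np.sin(tilt)-k*np.cos(tilt); y=np.cross(k,sx); return np.c_[np.cross(y,z),y,z]
def delta(pos,Rt,o=None):
    o=o or stt(); Rc=R.from_euler("xyz",o["eef_rot"]).as_matrix()
    d=Rc.T@(np.array(pos)-o["tool_pos"])/1000; w=R.from_matrix(Rc.T@Rt).as_rotvec()
    print("row",np.round(np.r_[d,w],4).tolist(), "deg",np.degrees(np.linalg.norm(w)))
E
python3 - <<'E'
from h import *
delta((592.7-50,281.6-13,130),tool(.26,.61))
E
```

```text
t 0.7 pos [252.47 571.76 202.95] rpy [3.14 0.   2.73] F [-0.54 -0.93  0.  ] M [-0.01  0.02 -0.02] grip 0.9982260154306883 0.0 q [ 1.05  0.28 -0.03  1.27 -0.    1.47]
row [-0.3879, -0.1601, 0.0729, -0.206, -0.5863, -0.6544] deg 51.70640056777674
```

>>> jog_arm([
  [-0.3879,-0.1601,0.0729,-0.206,-0.5863,-0.6544],
  [-0.3879,-0.1601,0.0729,-0.206,-0.5863,-0.6544],
  [-0.3879,-0.1601,0.0729,-0.206,-0.5863,-0.6544],
  [-0.3879,-0.1601,0.0729,-0.206,-0.5863,-0.6544],
  [-0.3879,-0.1601,0.0729,-0.206,-0.5863,-0.6544],
  [-0.3879,-0.1601,0.0729,-0.206,-0.5863,-0.6544],
  [-0.3879,-0.1601,0.0729,-0.206,-0.5863,-0.6544],
  [-0.3879,-0.1601,0.0729,-0.206,-0.5863,-0.6544],
  [-0.3879,-0.1601,0.0729,-0.206,-0.5863,-0.6544],
  [-0.3879,-0.1601,0.0729,-0.206,-0.5863,-0.6544],
], jaw=-1)

```text
t: 1.53
tool_pos: [534.5, 274.5, 131.2]
eef_rot: [-3.142, 0.61, -2.881]
force: [0.8, 0.7, -0.0]
grip_width: 1.001
gripper_force: 0.0
```

Run:
```python
from h import *
delta((592.7-25,281.6-6.5,60),tool(.26,.61))
delta((592.7,281.6,18),tool(.26,.61))
```

```text
t 1.53 pos [534.45 274.52 131.18] rpy [-3.14  0.61 -2.88] F [ 0.79  0.73 -0.04] M [-0.16  0.48 -0.01] grip 1.001434001753388 0.0 q [ 0.41 -0.05 -0.74  0.28 -0.09  0.13]
row [0.0143, -0.008, 0.0768, 0.0005, -0.0002, 0.0008] deg 0.054242029154091216
t 1.53 pos [534.45 274.52 131.18] rpy [-3.14  0.61 -2.88] F [ 0.79  0.73 -0.04] M [-0.16  0.48 -0.01] grip 1.001434001753388 0.0 q [ 0.41 -0.05 -0.74  0.28 -0.09  0.13]
row [0.0172, -0.0082, 0.1261, 0.0005, -0.0002, 0.0008] deg 0.054242029154091216
```

>>> jog_arm([
  [0.007,-0.004,0.038,0,0,0],
  [0.0143,-0.008,0.0768,0,0,0],
  [0.0143,-0.008,0.0768,0,0,0],
  [0.0143,-0.008,0.0768,0,0,0],
])

```text
t: 1.87
tool_pos: [566.4, 275.3, 56.3]
eef_rot: [-3.14, 0.602, -2.882]
force: [0.8, 0.5, -0.3]
grip_width: 1.002
gripper_force: 0.0
```

Run:
```python
from h import *
delta((592.7,281.6,18),tool(.26,.61))
i=manip.get_image("top"); cv2.imwrite("pics/t1.png",i)
Rt=tool(.26,.61); o=stt(0)
print(proj(o["tool_pos"]+8*Rt[:,2]-10*Rt[:,1]*0), "tray front ctr px",proj([583,279,26]))
cv2.imwrite("pics/t1c.png",cv2.resize(i[130:210,190:270],None,fx=7,fy=7,interpolation=cv2.INTER_CUBIC))
```

```text
t 1.87 pos [566.35 275.28  56.27] rpy [-3.14  0.6  -2.88] F [ 0.79  0.54 -0.25] M [-0.12  0.6  -0.03] grip 1.002202732156605 0.0 q [ 0.39  0.13 -0.76  0.09 -0.07  0.11]
row [-0.0007, -0.0006, 0.0469, -0.0016, -0.0082, -0.0007] deg 0.478084740599836
[[228.12 175.43]] tray front ctr px [[229.35 172.8 ]]
```

View pics/t1c.png

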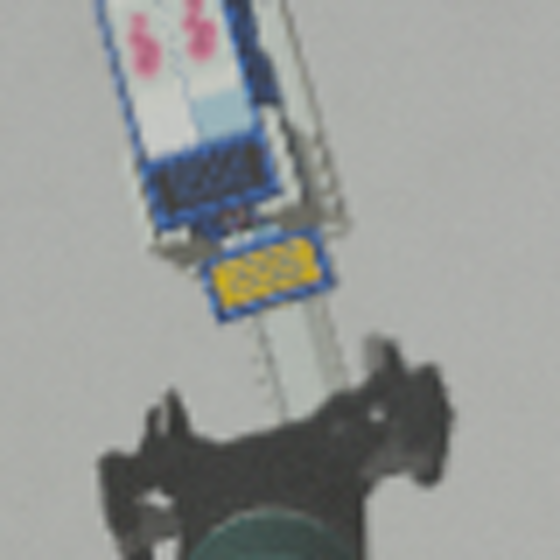

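Run:
```python
from h import *
manip.get_image("top")
delta((594.6,282.1,15),tool(.26,.61))
delta((582,279,35),tool(.26,.61))
```

```text
t 1.97 pos [568.75 277.51  61.83] rpy [ 3.14  0.61 -2.88] F [0.   0.63 0.92] M [-0.14  0.55  0.  ] grip 1.0044161667003177 0.0 q [ 0.39  0.12 -0.75  0.09 -0.07  0.11]
row [0.0055, -0.0022, 0.0534, 0.0004, 0.0014, 0.0002] deg 0.08248760211083762
t 1.97 pos [568.75 277.51  61.83] rpy [ 3.14  0.61 -2.88] F [0.   0.63 0.92] M [-0.14  0.55  0.  ] grip 1.0044161667003177 0.0 q [ 0.39  0.12 -0.75  0.09 -0.07  0.11]
row [0.0046, -0.002, 0.0295, 0.0004, 0.0014, 0.0002] deg 0.08248760211083762
```

>>> jog_arm([
  [0.003,-0.001,0.015,0,0,0],
  [0.0046,-0.002,0.0295,0,0,0],
  [0.005,-0.002,0.043,0,0,0],
  [0.0055,-0.0022,0.0534,0,0,0],
  [0.0055,-0.0022,0.0534,0,0,0],
  [0.0055,-0.0022,0.0534,0,0,0],
])

```text
t: 2.47
tool_pos: [594.7, 282.5, 15.6]
eef_rot: [3.141, 0.612, -2.881]
force: [-0.5, 0.5, -0.0]
grip_width: 1.001
gripper_force: 0.0
```

Run:
```python
from h import *
delta((594.6,282.1,15),tool(.26,.61))
```

```text
t 2.47 pos [594.7  282.48  15.63] rpy [ 3.14  0.61 -2.88] F [-0.5   0.53 -0.03] M [-0.15  0.56  0.  ] grip 1.000923603128292 0.0 q [ 0.38  0.25 -0.74 -0.02 -0.07  0.1 ]
row [0.0005, -0.0003, 0.0004, 0.0007, 0.0024, 0.0006] deg 0.14728018802980386
```

>>> jog_arm([
  [0,0,0,0,0,0],
  [0,0,0,0,0,0],
  [0,0,0,0,0,0],
  [0,0,0,0,0,0],
  [0,0,0,0,0,0],
  [0,0,0,0,0,0],
], jaw=1, force=40)

```text
t: 2.97
tool_pos: [594.1, 281.6, 14.0]
eef_rot: [3.142, 0.61, -2.882]
force: [-0.4, 0.3, -0.7]
grip_width: 0.147
gripper_force: 0.0
```

Run:
```python
from h import *
stt()
i=manip.get_image("top"); cv2.imwrite("pics/t2c.png",cv2.resize(i[130:210,190:270],None,fx=7,fy=7,interpolation=cv2.INTER_CUBIC))
```

```text
t 2.97 pos [594.11 281.58  13.96] rpy [ 3.14  0.61 -2.88] F [-0.39  0.27 -0.68] M [-0.1   0.53 -0.01] grip 0.14693461489955642 0.0 q [ 0.38  0.25 -0.74 -0.02 -0.07  0.1 ]
```

View pics/t2c.png

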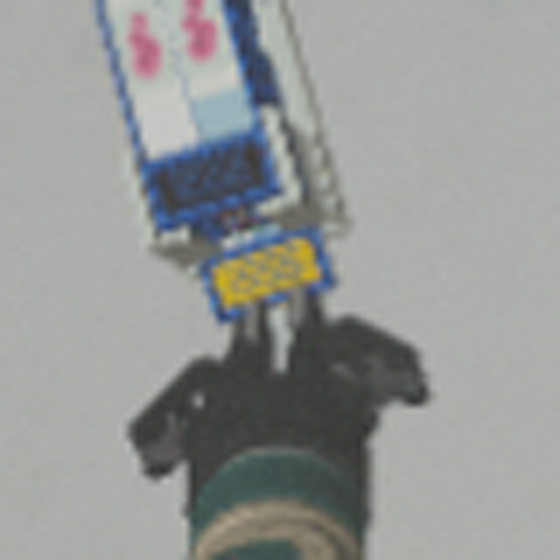

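Run:
```python
from h import *
o=stt()
i=manip.get_image("scene"); k=manip.get_calibration("scene"); w=np.linalg.inv(k["cam_to_world"])
pr=lambda P:cv2.projectPoints(np.float64(P).reshape(-1,3),cv2.Rodrigues(w[:3,:3])[0],w[:3,3],k["mtx"],k["D"])[0][:,0]
Rt=tool(.26,.61); p=o["tool_pos"]; pts=[p+Rt[:,2]*a for a in (8,-11,-65)]
print(pr(pts), pr([[516,260,12],[583,279,26],[583,279,12]]), proj(pts))
a=cv2.resize(i[130:210,250:330],None,fx=7,fy=7,interpolation=cv2.INTER_CUBIC)
for (x,y),c in zip(pr(pts),((0,0,255),(0,255,0),(255,0,255))): cv2.circle(a,(int((x-250+.5)*7),int((y-130+.5)*7)),3,c,1)
cv2.imwrite("pics/s1.png",a)
print("base px",proj([[0,0,0],[0,0,200]]))
```

```text
t 3.02 pos [594.11 281.56  13.87] rpy [-3.14  0.61 -2.88] F [-0.15  0.04 -0.58] M [-0.15  0.54  0.01] grip 0.06181968922091196 0.0 q [ 0.38  0.25 -0.74 -0.02 -0.07  0.1 ]
[[298.89 182.15]
 [296.51 179.26]
 [289.49 170.72]] [[281.22 187.47]
 [295.37 178.85]
 [295.56 182.17]] [[229.28 168.54]
 [229.24 171.32]
 [229.1  179.53]]
base px [[320.54 356.76]
 [319.67 374.81]]
```

View pics/s1.png

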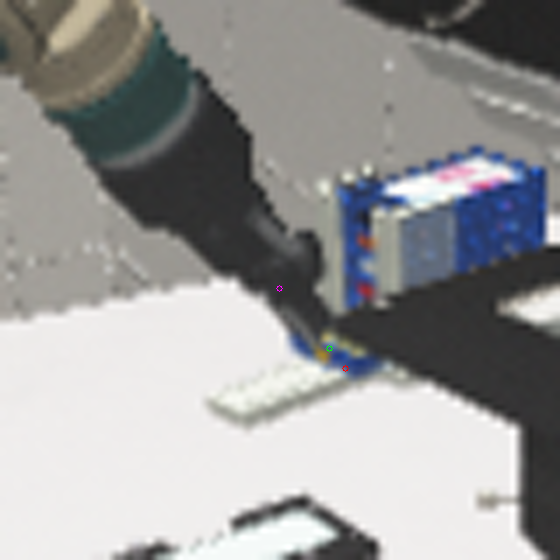

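>>> jog_arm([
  [0,0,0,0,0,0],
  [0,0,0,0,0,0],
  [0,0,0,0,0,0],
  [0,0,0,0,0,0],
  [0,0,0,0,0,0],
  [0,0,0,0,0,0],
  [0,0,0,0,0,0],
  [0,0,0.004,0,0,0],
  [0,0,0.008,0,0,0],
  [0,0,0.012,0,0,0],
], jaw=-1)

```text
t: 3.9
tool_pos: [601.0, 283.4, 3.7]
eef_rot: [-3.142, 0.61, -2.882]
force: [-0.3, 0.1, 0.7]
grip_width: 0.998
gripper_force: 0.0
```

>>> jog_arm([
  [0,0,0.004,0,0,0],
  [0,0,0.007,0,0,0],
  [0,0,0.01,0,0,0],
  [0,0,0.01,0,0,0],
])

```text
t: 4.23
tool_pos: [606.4, 284.8, -4.9]
eef_rot: [-3.141, 0.609, -2.882]
force: [0.1, -0.3, 0.5]
grip_width: 0.998
gripper_force: 0.0
```

>>> jog_arm([
  [0,0,0,0,0,0],
  [0,0,0,0,0,0],
  [0,0,0,0,0,0],
  [0,0,0,0,0,0],
  [0,0,0,0,0,0],
  [0,0,0,0,0,0],
], jaw=1, force=40)

```text
t: 4.73
tool_pos: [605.3, 286.6, -3.4]
eef_rot: [3.138, 0.61, -2.881]
force: [-7.8, 1.5, 7.7]
grip_width: 0.615
gripper_force: 40.5
```

Run:
```python
from h import *
stt()
```

```text
t 4.73 pos [605.33 286.6   -3.42] rpy [ 3.14  0.61 -2.88] F [-7.82  1.53  7.66] M [0.61 0.98 0.46] grip 0.6153594956260432 40.45635428046808 q [ 0.38  0.3  -0.73 -0.06 -0.06  0.09]
```

>>> jog_arm([
  [0,0,-0.0012,0,0,0],
  [0.0012,0,-0.0022,0,0,0],
  [0.0036,0,-0.0038,0,0,0],
  [0.0062,0,-0.0056,0,0,0],
  [0.009,0,-0.0075,0,0,0],
  [0.0118,0,-0.0095,0,0,0],
  [0.0146,0,-0.0114,0,0,0],
  [0.0174,0,-0.0134,0,0,0],
  [0.0202,0,-0.0153,0,0,0],
  [0.023,0,-0.0173,0,0,0],
])

```text
t: 5.57
tool_pos: [583.0, 279.3, 0.4]
eef_rot: [3.14, 0.619, -2.882]
force: [5.8, 2.5, -1.5]
grip_width: 0.607
gripper_force: 45.4
```

Run:
```python
from h import *
o=stt(); i=manip.get_image("top"); cv2.imwrite("pics/t3.png",i)
stt()
for n in ("bottom_tray","tray_6"): print([(round(r["confidence"],2),np.round(r["extent"],1)) for r in manip.recognise("top",n)[:3]])
d=cv2.absdiff(i,cv2.imread("pics/t2c.png")[3::7,3::7][:1,:1]*0+i)
hsv=cv2.cvtColor(i,cv2.COLOR_BGR2HSV); m=(abs(hsv[...,0].astype(int)-24)<6)&(hsv[...,1]>120)
m[:,:205]=0;m[:,260:]=0;m[:150]=0;m[200:]=0
h0=cv2.cvtColor(cv2.imread("pics/top0.png"),cv2.COLOR_BGR2HSV); m0=(abs(h0[...,0].astype(int)-24)<6)&(h0[...,1]>120); m0[:,:205]=0;m0[:,260:]=0;m0[:150]=0;m0[200:]=0
for q in(m0,m): y,x=np.nonzero(q); print(len(x),x.mean(),y.mean(), unproj([[x.mean(),y.mean()]],26))
```

```text
t 5.57 pos [582.96 279.29   0.39] rpy [ 3.14  0.62 -2.88] F [ 5.76  2.53 -1.55] M [ 0.4  -0.3   0.19] grip 0.6068844597524856 45.41432487843849 q [ 0.38  0.26 -0.78 -0.08 -0.07  0.1 ]
t 5.62 pos [582.05 279.01  -0.03] rpy [ 3.14  0.62 -2.88] F [ 5.11  3.1  -0.71] M [ 0.45 -0.37  0.24] grip 0.6034502965111119 45.5031431397947 q [ 0.38  0.26 -0.78 -0.08 -0.07  0.1 ]
[(0.74, array([230.4, 170.8,  17.4,  16. ]))]
[(0.55, array([217.8, 141.2,  30. ,  35.4]))]
53 227.30188679245282 168.52830188679246 [[596.6  285.51  26.  ]]
46 230.7391304347826 174.8695652173913 [[576.42 274.57  26.  ]]
```

>>> jog_arm([
  [0,0,0,0,0,0],
  [0,0,0,0,0,0],
])

```text
t: 5.88
tool_pos: [582.1, 279.0, -0.3]
eef_rot: [3.14, 0.617, -2.882]
force: [4.2, 2.5, -0.2]
grip_width: 0.604
gripper_force: 46.0
```

Run:
```python
from h import *
o=stt()
```

```text
t 5.88 pos [582.05 278.99  -0.3 ] rpy [ 3.14  0.62 -2.88] F [ 4.16  2.54 -0.17] M [ 0.34 -0.13  0.29] grip 0.6044406711854725 46.01742378952622 q [ 0.38  0.26 -0.78 -0.08 -0.07  0.1 ]
```

>>> jog_arm([
  [0.003,0,-0.0018,0,0,0],
  [0.006,0,-0.0038,0,0,0],
  [0.009,0,-0.0058,0,0,0],
  [0.012,0,-0.0078,0,0,0],
  [0.015,0,-0.0098,0,0,0],
  [0.018,0,-0.0118,0,0,0],
  [0.021,0,-0.0138,0,0,0],
  [0.024,0,-0.0158,0,0,0],
  [0.027,0,-0.0178,0,0,0],
  [0.0292,0,-0.0194,0,0,0],
])

```text
t: 6.72
tool_pos: [547.6, 269.0, -1.7]
eef_rot: [-3.141, 0.615, -2.883]
force: [0.4, -0.6, -0.4]
grip_width: 0.603
gripper_force: 46.7
```

>>> jog_arm([
  [0.003,0,-0.0021,0,0,0],
  [0.006,0,-0.0042,0,0,0],
  [0.009,0,-0.0063,0,0,0],
  [0.012,0,-0.0084,0,0,0],
  [0.015,0,-0.0105,0,0,0],
  [0.018,0,-0.0126,0,0,0],
  [0.021,0,-0.0147,0,0,0],
  [0.024,0,-0.0168,0,0,0],
  [0.027,0,-0.0189,0,0,0],
  [0.03,0,-0.021,0,0,0],
])

```text
t: 7.55
tool_pos: [507.5, 258.5, -5.0]
eef_rot: [-3.141, 0.607, -2.881]
force: [0.3, 0.1, 0.4]
grip_width: 0.602
gripper_force: 48.8
```

Run:
```python
from h import *
stt(); i=manip.get_image("top"); cv2.imwrite("pics/t4.png",i)
stt()
hsv=cv2.cvtColor(i,cv2.COLOR_BGR2HSV); m=(abs(hsv[...,0].astype(int)-24)<6)&(hsv[...,1]>120)
m[:,:205]=0;m[:,270:]=0;m[:150]=0;m[220:]=0
y,x=np.nonzero(m); print(len(x),x.mean(),y.mean(), unproj([[x.mean(),y.mean()]],26))
```

```text
t 7.55 pos [507.55 258.47  -5.03] rpy [-3.14  0.61 -2.88] F [0.34 0.08 0.42] M [-0.    0.28  0.  ] grip 0.6019241081495345 48.81700056663249 q [ 0.4   0.17 -0.93 -0.12 -0.08  0.12]
t 7.6 pos [506.58 258.16  -5.48] rpy [-3.14  0.61 -2.88] F [0.71 0.3  1.27] M [-0.04  0.27  0.05] grip 0.5998852655084956 49.03137031462393 q [ 0.4   0.17 -0.93 -0.12 -0.08  0.12]
52 237.19230769230768 198.82692307692307 [[500.89 254.24  26.  ]]
```

Run:
```python
import cv2,numpy as np
i=cv2.imread("pics/t4.png")
cv2.imwrite("pics/t4c.png",cv2.resize(i[115:230,190:270],None,fx=5.2,fy=5.2,interpolation=cv2.INTER_CUBIC))
```

```text
(no output)
```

View pics/t4c.png

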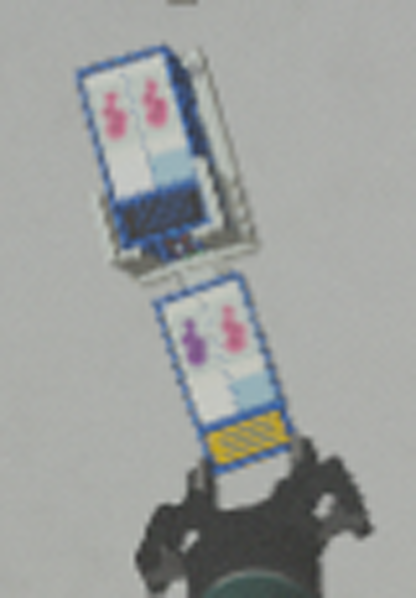

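>>> jog_arm([
  [0,0,0,0,0,0],
  [0,0,0,0,0,0],
  [0,0,0,0,0,0],
  [0,0,0,0,0,0],
  [0,0,0,0,0,0],
  [0.0123,0,-0.0086,0,0,0],
  [0.0246,0,-0.0172,0,0,0],
  [0.0369,0,-0.0258,0,0,0],
  [0.017,0,-0.0545,0,0,0],
  [-0.003,0,-0.083,0,0,0],
], jaw=-1)

```text
t: 8.43
tool_pos: [460.5, 245.3, 61.4]
eef_rot: [-3.139, 0.599, -2.88]
force: [2.1, 0.5, -0.2]
grip_width: 1.0
gripper_force: 0.0
```

```bash
cat >> h.py <<'E'
def fit_tray(img,g,z,box):
    """blue/yellow saturated border + pale interior: fit outline by comparing blueness outside vs table"""
    x0,y0,w,h=box
    P=img[y0:y0+h,x0:x0+w].astype(np.float32)
    B=[(-56,-28),(56,-28),(56,28),(-56,28)]
    def model(v,ret=0):
        x,y,a,t,xf=v
        top=proj(place((x,y),a,z+14,B)); bot=proj(place((x,y),a,z,B))
        hull=cv2.convexHull(np.float32(np.r_[top,bot]))[:,0]
        inn=proj(place((x,y),a,z+14,[(-56+t,-28+t),(56-t,-28+t),(56-t,28-t),(-56+t,28-t)]))
        return render([(hull,1),(inn,0)],x0,y0,w,h),render([(hull,1)],x0,y0,w,h)
    M=P.max(2)-P.min(2)
    def f(v):
        a,b=model(v); yel=0
        # linear levels solved in closed form: table, border, interior
        A=np.stack([1-b,a,b-a],-1).reshape(-1,3); A2=A
        out=[]
        for c in range(3):
            s=np.linalg.lstsq(A2,P[...,c].ravel(),rcond=None)[0]; out.append(A2@s-P[...,c].ravel())
        return np.concatenate(out)
    s=least_squares(f,[*g,4,0],x_scale=[1,1,.02,1,1],diff_step=[1e-3,2e-3,3e-2,.1,1e-2],loss="soft_l1",f_scale=15)
    return s.x,np.sqrt(np.mean(f(s.x)**2))
E
python3 - <<'E'
from h import *
c=np.array([(155,300),(240,272),(300,445),(215,470)])/5.2+[190-.4,115-.4]
w=unproj(c,26)[:,:2]; print(w, w.mean(0))
i=manip.get_image("top"); cv2.imwrite("pics/t5.png",i)
print(fit_tray(i,(*w.mean(0),.26),12,(212,162,46,48)))
stt()
E
```

```text
[[585.1  310.62]
 [601.3  258.68]
 [496.28 222.42]
 [481.85 274.03]] [541.13 266.44]
(array([539.6 , 267.52,   0.31,   4.16,   0.  ]), np.float32(21.049314))
t 8.48 pos [468.86 249.06  73.42] rpy [ 3.14  0.62 -2.88] F [2.79 2.3  5.73] M [0.06 0.23 0.09] grip 1.0037321277971258 0.0 q [ 0.42 -0.09 -0.94  0.11 -0.09  0.13]
```

Run:
```python
from h import *
manip.get_image("top")
delta((539.6,267.5,45),tool(.31,0))
```

```text
t 8.53 pos [470.75 249.83  73.37] rpy [ 3.14  0.62 -2.88] F [ 1.41 -0.14  2.2 ] M [-0.08  0.45  0.  ] grip 1.0007232541080708 0.0 q [ 0.42 -0.08 -0.94  0.1  -0.09  0.13]
row [-0.0411, -0.0007, 0.0645, -0.0135, 0.6233, -0.0488] deg 35.830883643018
```

>>> jog_arm([
  [-0.008,0,0.013,-0.003,0.12,-0.01],
  [-0.016,0,0.026,-0.006,0.24,-0.02],
  [-0.024,0,0.039,-0.009,0.36,-0.03],
  [-0.032,0,0.052,-0.012,0.48,-0.04],
  [-0.0411,-0.0007,0.0645,-0.0135,0.6,-0.0488],
  [-0.0411,-0.0007,0.0645,-0.0135,0.6233,-0.0488],
  [-0.0411,-0.0007,0.0645,-0.0135,0.6233,-0.0488],
  [-0.0411,-0.0007,0.0645,-0.0135,0.6233,-0.0488],
  [-0.0411,-0.0007,0.0645,-0.0135,0.6233,-0.0488],
])

```text
t: 9.28
tool_pos: [532.0, 264.3, 35.7]
eef_rot: [-3.14, -0.015, -2.832]
force: [0.0, -0.3, 0.5]
grip_width: 1.0
gripper_force: 0.0
```

Run:
```python
from h import *
delta((539.6,267.5,-12),tool(.31,0))
i=manip.get_image("top"); cv2.imwrite("pics/t6.png",i)
s=manip.get_image("scene"); cv2.imwrite("pics/s6.png",s)
a=cv2.resize(i[130:230,200:290],None,fx=4.2,fy=4.2,interpolation=cv2.INTER_CUBIC);b=cv2.resize(s[130:230,240:330],None,fx=4.2,fy=4.2,interpolation=cv2.INTER_CUBIC)
cv2.imwrite("pics/c6.png",np.hstack([a,b]))
```

```text
t 9.28 pos [532.03 264.33  35.66] rpy [-3.14 -0.02 -2.83] F [ 0.   -0.31  0.53] M [-0.02  0.06  0.02] grip 0.9999483718801693 0.0 q [ 0.35  0.37 -0.28  0.94 -0.    0.04]
row [-0.0089, 0.0008, 0.0475, -0.0015, -0.0153, -0.0] deg 0.8821782698425485
```

View pics/c6.png

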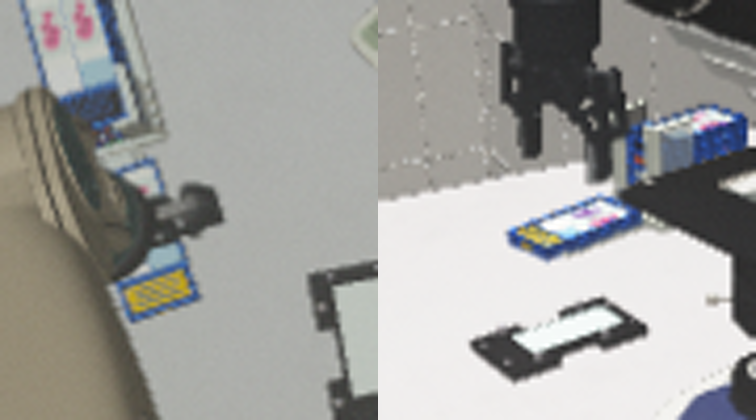

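Run:
```python
from h import *
o=stt(); k=manip.get_calibration("scene"); w=np.linalg.inv(k["cam_to_world"])
pr=lambda P:cv2.projectPoints(np.float64(P).reshape(-1,3),cv2.Rodrigues(w[:3,:3])[0],w[:3,3],k["mtx"],k["D"])[0][:,0]
for z in (30,50,70,90): print(z,pr([[545,223.8,z],[519,304.8,z]]).ravel())
delta((539.6,267.5,-12),tool(.31,0),o)
```

```text
t 9.38 pos [531.85 264.39  36.56] rpy [-3.14 -0.01 -2.83] F [-0.   -0.1   0.12] M [-0.01 -0.01  0.02] grip 1.004940080895174 0.0 q [ 0.35  0.37 -0.28  0.94 -0.    0.04]
30 [291.8  184.99 277.36 178.83]
50 [291.5  180.01 276.97 174.01]
70 [291.19 174.97 276.58 169.13]
90 [290.88 169.85 276.18 164.18]
row [-0.009, 0.0007, 0.0484, -0.0014, -0.0141, 0.0002] deg 0.8138102080864367
```

>>> jog_arm([
  [-0.009,0.0007,0.01,0,-0.014,0],
  [-0.009,0.0007,0.022,0,-0.014,0],
  [-0.009,0.0007,0.034,0,-0.014,0],
  [-0.009,0.0007,0.045,0,-0.014,0],
  [-0.009,0.0007,0.0546,0,-0.014,0],
  [-0.009,0.0007,0.0546,0,-0.014,0],
  [-0.009,0.0007,0.0546,0,-0.014,0],
])

```text
t: 9.97
tool_pos: [540.5, 267.6, -19.5]
eef_rot: [-3.14, -0.002, -2.832]
force: [-0.6, -0.5, -0.2]
grip_width: 1.0
gripper_force: 0.0
```

Run:
```python
from h import *
o=stt()
i=manip.get_image("top"); cv2.imwrite("pics/t7.png",i)
```

```text
t 9.97 pos [540.52 267.56 -19.48] rpy [-3.14 -0.   -2.83] F [-0.62 -0.48 -0.22] M [-0.05 -0.01 -0.01] grip 0.9997513128317433 0.0 q [ 0.35  0.44 -0.31  0.82 -0.    0.04]
```

>>> jog_arm([
  [0,0,0,0,0,0],
  [0,0,0,0,0,0],
  [0,0,0,0,0,0],
  [0,0,0,0,0,0],
  [0,0,0,0,0,0],
], jaw=1, force=45)

```text
t: 10.43
tool_pos: [543.0, 268.5, -17.2]
eef_rot: [-3.14, 0.003, -2.832]
force: [-0.3, 0.5, 3.7]
grip_width: 0.636
gripper_force: 49.3
```

Run:
```python
from h import *
o=stt()
```

```text
t 10.43 pos [543.   268.48 -17.17] rpy [-3.14  0.   -2.83] F [-0.34  0.54  3.72] M [ 0.12  0.04 -0.04] grip 0.6359485581949966 49.31336581707001 q [ 0.35  0.44 -0.31  0.82 -0.    0.04]
```

>>> jog_arm([
  [0,0,-0.003,0,0,0],
  [0,0,-0.012,0,0,0],
  [0,0,-0.027,0,0,0],
  [0,0,-0.042,0,0,0],
  [0,0,-0.055,0,0,0],
  [0,0,-0.06,0,0,0],
  [0,0,-0.06,0,0,0],
])

```text
t: 11.02
tool_pos: [543.0, 268.6, 43.5]
eef_rot: [-3.14, 0.004, -2.832]
force: [0.4, -0.0, -0.3]
grip_width: 0.64
gripper_force: 48.8
```

Run:
```python
from h import *
o=stt()
i=manip.get_image("top"); cv2.imwrite("pics/t8.png",i)
delta((460.3,100.1,35),tool(.17,0))
print(fit_dock(i))
```

```text
t 11.02 pos [542.98 268.58  43.51] rpy [-3.14  0.   -2.83] F [ 0.43 -0.02 -0.31] M [0.01 0.02 0.01] grip 0.6396022279799534 48.84491443634033 q [ 0.35  0.37 -0.26  0.94 -0.    0.04]
t 11.07 pos [542.15 268.26  42.35] rpy [-3.14  0.   -2.83] F [ 0.53 -0.06 -0.33] M [-0.    0.03  0.05] grip 0.6428984057637158 48.84513258934021 q [ 0.35  0.37 -0.26  0.94 -0.    0.04]
row [0.1292, -0.1352, 0.0073, -0.0013, 0.0018, 0.1398] deg 8.011588894363367
(array([457.12,  99.58,   0.17, 172.74,  68.34, 190.36, -33.92,  50.08,
        17.25]), np.float64(6.031676512145748))
```

>>> jog_arm([
  [0.013,-0.0135,0.001,0,0,0.014],
  [0.034,-0.036,0.002,0,0,0.04],
  [0.06,-0.063,0.003,0,0,0.07],
  [0.086,-0.09,0.004,0,0,0.1],
  [0.11,-0.115,0.006,0,0,0.125],
  [0.124,-0.13,0.007,-0.001,0.001,0.135],
  [0.1292,-0.1352,0.0073,-0.0013,0.0018,0.1398],
  [0.1292,-0.1352,0.0073,-0.0013,0.0018,0.1398],
  [0.1292,-0.1352,0.0073,-0.0013,0.0018,0.1398],
])

```text
t: 11.82
tool_pos: [460.1, 100.2, 34.2]
eef_rot: [3.141, -0.001, -2.972]
force: [-0.5, 0.4, -1.4]
grip_width: 0.639
gripper_force: 48.8
```

Run:
```python
from h import *
o=stt()
i=manip.get_image("top"); cv2.imwrite("pics/t9.png",i)
s=manip.get_image("scene"); cv2.imwrite("pics/s9.png",s)
a=cv2.resize(i[170:260,250:340],None,fx=4.4,fy=4.4,interpolation=cv2.INTER_CUBIC);b=cv2.resize(s[140:230,240:330],None,fx=4.4,fy=4.4,interpolation=cv2.INTER_CUBIC)
cv2.imwrite("pics/c9.png",np.hstack([a,b]))
stt()
```

```text
t 11.82 pos [460.1  100.16  34.23] rpy [ 3.14 -0.   -2.97] F [-0.5   0.41 -1.37] M [-0.   -0.02 -0.02] grip 0.6390068818094963 48.832219541072845 q [ 0.08  0.17 -0.56  0.85  0.   -0.09]
t 11.92 pos [461.03 100.81  34.66] rpy [ 3.14 -0.   -2.97] F [ 0.72  0.21 -0.66] M [ 0.01 -0.02  0.03] grip 0.6378978259507297 48.832839131355286 q [ 0.08  0.17 -0.56  0.85  0.   -0.09]
```

View pics/c9.png

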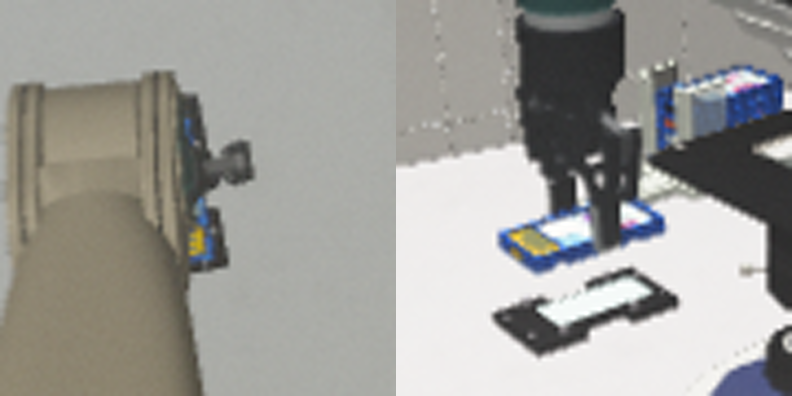

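Run:
```python
from h import *
for f,g,box in (("t5",(541,266,.26),(212,162,46,48)),("t5",(538,268,.33),(214,164,40,44)),("t4",(541,266,.28),(212,162,46,42))):
    print(f,fit_tray(cv2.imread(f"pics/{f}.png"),g,12,box))
P=[];Q=[];F=[]
for _ in range(8):
    manip.get_image("top"); o=manip.observe(); P.append(o["tool_pos"]);Q.append((np.pi+o["eef_rot"][2])%np.pi);F.append(o["force"])
print(np.mean(P,0),np.std(P,0),np.mean(Q),np.mean(F,0),o["t"])
```

```text
t5 (array([539.66, 267.47,   0.31,   4.3 ,   0.  ]), np.float32(21.022978))
t5 (array([539.69, 267.46,   0.31,   3.98,   0.  ]), np.float32(20.898338))
t4 (array([540.63, 268.16,   0.32,   3.96,   0.  ]), np.float32(23.988136))
[460.55 100.65  34.62] [0.33 0.23 0.05] 0.17117136608674083 [ 0.13 -0.14 -0.67] 12.3167
```

>>> jog_arm([
  [0.0003,-0.0005,0.008,0,0,0],
  [0.0003,-0.0005,0.018,0,0,0],
  [0.0003,-0.0005,0.028,0,0,0],
  [0.0003,-0.0005,0.036,0,0,0],
  [0.0003,-0.0005,0.042,0,0,0],
  [0.0003,-0.0005,0.043,0,0,0],
  [0.0003,-0.0005,0.043,0,0,0],
])

```text
t: 12.9
tool_pos: [458.8, 99.3, -9.3]
eef_rot: [3.142, -0.003, -2.972]
force: [0.2, 0.2, -0.8]
grip_width: 0.641
gripper_force: 48.8
```

```bash
cat >> h.py <<'E'
def avg(n=4):
    P=[];F=[];M=[];E=[]
    for _ in range(n):
        manip.get_image("top"); o=manip.observe(); P.append(o["tool_pos"]);F.append(o["force"]);M.append(o["wrist_torque"]);E.append(R.from_euler("xyz",o["eef_rot"]).as_matrix())
    E=R.from_matrix(np.array(E)).mean().as_matrix()
    print("t",round(o["t"],2),"P",np.mean(P,0),"F",np.mean(F,0),"M",np.mean(M,0),"yaw",np.arctan2(-E[1,0],-E[0,0]).round(4),"zaxis",E[:,2].round(4),"grip",round(o["grip_width"],3))
E
python3 - <<'E'
from h import *
avg(4)
print(fit_dock(cv2.imread("pics/t8.png"))[0][2].round(4),fit_dock(cv2.imread("pics/t4.png"))[0][:3].round(4))
E
```

```text
t 13.1 P [459.97  99.4   -8.33] F [-0.39  0.15 -1.06] M [-0.    0.02 -0.01] yaw 0.17 zaxis [-0. -0. -1.] grip 0.64
0.174 [457.07  99.57   0.17]
```

>>> jog_arm([
  [-0.0003,0.0006,0.001,0,0,0.003],
  [-0.0003,0.0006,0.002,0,0,0.003],
  [-0.0003,0.0006,0.003,0,0,0.003],
  [-0.0003,0.0006,0.004,0,0,0.003],
  [-0.0003,0.0006,0.005,0,0,0.003],
  [-0.0003,0.0006,0.006,0,0,0.003],
  [-0.0003,0.0006,0.006,0,0,0.003],
])

```text
t: 13.68
tool_pos: [459.6, 100.2, -14.7]
eef_rot: [3.141, -0.001, -2.975]
force: [0.4, 1.2, -1.6]
grip_width: 0.642
gripper_force: 48.8
```

Run:
```python
from h import *
avg(3)
```

```text
t 13.83 P [459.65 100.17 -14.59] F [-0.33  0.78 -0.87] M [0.14 0.04 0.01] yaw 0.1671 zaxis [-0. -0. -1.] grip 0.64
```

>>> jog_arm([
  [0,0,0.001,0,0,-0.005],
  [0,0,0.002,0,0,-0.005],
  [0,0,0.003,0,0,-0.005],
  [0,0,0.004,0,0,-0.005],
  [0,0,0.005,0,0,-0.005],
  [0,0,0.005,0,0,-0.005],
])

```text
t: 14.33
tool_pos: [460.1, 100.7, -19.2]
eef_rot: [3.14, -0.001, -2.969]
force: [0.0, 4.3, 3.8]
grip_width: 0.644
gripper_force: 49.3
```

Run:
```python
from h import *
avg(3)
```

```text
t 14.48 P [460.08 100.68 -19.2 ] F [-1.59  5.19  4.02] M [ 0.94  0.19 -0.06] yaw 0.1723 zaxis [-0.  0. -1.] grip 0.641
```

>>> jog_arm([
  [0,0.0006,0.001,0,0,0],
  [0,0.0006,0.002,0,0,0],
  [0,0.0006,0.003,0,0,0],
  [0,0.0006,0.004,0,0,0],
  [0,0.0006,0.004,0,0,0],
])

```text
t: 14.9
tool_pos: [460.1, 100.6, -19.4]
eef_rot: [-3.141, -0.001, -2.969]
force: [-12.3, 2.1, 40.9]
grip_width: 0.639
gripper_force: 53.2
```

Run:
```python
from h import *
avg(3)
```

```text
t 15.05 P [460.14 100.65 -19.36] F [-12.59   1.78  40.54] M [ 0.42  2.64 -0.03] yaw 0.1722 zaxis [-0. -0. -1.] grip 0.639
```

>>> jog_arm([
  [0,0,-0.002,0,0,0],
  [0,0,-0.0035,0,0,0],
  [0,0,-0.0035,0,0,0],
])

```text
t: 15.3
tool_pos: [460.1, 100.7, -19.2]
eef_rot: [-3.141, -0.0, -2.97]
force: [-3.0, 2.5, 11.3]
grip_width: 0.638
gripper_force: 50.1
```

>>> jog_arm([
  [0,0,0,0,0,0],
  [0,0,0,0,0,0],
  [0,0,0,0,0,0],
  [0,0,0,0,0,0],
  [0,0,0,0,0,0],
  [0,0,0,0,0,0],
  [0,0,-0.02,0,0,0],
  [0,0,-0.05,0,0,0],
  [0,0,-0.09,0,0,0],
  [0,0,-0.13,0,0,0],
], jaw=-1)

```text
t: 16.13
tool_pos: [458.3, 100.4, 110.4]
eef_rot: [-3.141, -0.004, -2.97]
force: [1.1, 0.3, 0.8]
grip_width: 1.002
gripper_force: 0.0
```

Run:
```python
from h import *
delta((330,230,160),tool(.25,0))
```

```text
t 16.13 pos [458.32 100.4  110.42] rpy [-3.14 -0.   -2.97] F [1.08 0.34 0.84] M [-0.03 -0.02 -0.01] grip 1.0018341899537806 0.0 q [ 0.08  0.08 -0.48  1.02 -0.   -0.09]
row [0.1045, 0.1496, -0.0492, -0.0, -0.0044, -0.0781] deg 4.480510919389837
```

>>> jog_arm([
  [0.02,0.03,-0.01,0,0,-0.01],
  [0.04,0.06,-0.02,0,0,-0.03],
  [0.07,0.1,-0.03,0,0,-0.05],
  [0.09,0.13,-0.04,0,0,-0.07],
  [0.1045,0.1496,-0.0492,0,0,-0.0781],
  [0.1045,0.1496,-0.0492,0,0,-0.0781],
  [0.1045,0.1496,-0.0492,0,0,-0.0781],
])

```text
t: 16.72
tool_pos: [331.0, 231.0, 159.9]
eef_rot: [-3.141, 0.001, -2.888]
force: [-0.3, -0.0, 0.7]
grip_width: 1.002
gripper_force: 0.0
```

Run:
```python
from h import *
i=manip.get_image("top"); cv2.imwrite("pics/t12.png",i)
s=manip.get_image("scene"); cv2.imwrite("pics/s12.png",s)
for z in (10,): print(z,fit_tray(i,(457,99.5,.174),z,(264,184,50,56)))
for n in ("bottom_tray","tray_6","tray_stand","tray_dock","timer","notch"):
    for c in("top","scene"): print(n,c,[(round(r["confidence"],2),np.round(r["extent"],1)) for r in manip.recognise(c,n)[:3]])
# scene-camera view of docked tray: predicted corner pixels, level at z 10/17
k=manip.get_calibration("scene"); w=np.linalg.inv(k["cam_to_world"])
pr=lambda P:cv2.projectPoints(np.float64(P).reshape(-1,3),cv2.Rodrigues(w[:3,:3])[0],w[:3,3],k["mtx"],k["D"])[0][:,0]
for z in(10,13.5,17):
    q=np.r_[pr(place((457.1,99.6),.174,z,[(-56,-28),(56,-28),(56,28),(-56,28)])),pr(place((457.1,99.6),.174,z+14,[(-56,-28),(56,-28),(56,28),(-56,28)]))]
    print(z,"bbox",(q.min(0)+q.max(0))/2,np.ptp(q,axis=0))
h=cv2.cvtColor(s,cv2.COLOR_BGR2HSV); m=((abs(h[...,0].astype(int)-112)<12)&(h[...,1]>130)); y,x=np.nonzero(m[185:240,255:320]); print("blue",x.min()+255,x.max()+255,y.min()+185,y.max()+185)
r=manip.trace("scene","bottom_tray")
for t in r[:2]: print(t["confidence"],t["extent"])
```

```text
10 (array([459.44,  98.39,   0.18,   2.55,   0.  ]), np.float32(25.813616))
bottom_tray top [(0.75, array([288.4, 211.8,  22.9,  37.3]))]
bottom_tray scene []
tray_6 top [(0.64, array([217.8, 143. ,  29.2,  35.2]))]
tray_6 scene []
tray_stand top [(0.9, array([222.9, 159.1,  32.4,  67.6]))]
tray_stand scene [(0.6, array([297.9, 172.3,  36.6,  33.2]))]
tray_dock top [(0.54, array([288.8, 213.6,  31.1,  40.9])), (0.37, array([216.6, 143.7,  27.7,  40.7]))]
tray_dock scene []
timer top [(0.65, array([295.6, 139.4,  25.5,  22.4]))]
timer scene []
notch top [(0.86, array([287.9, 213.4,  19.4,  38.5])), (0.71, array([399.1, 240.9,   5.9,   6.4])), (0.68, array([215.7, 143.6,  30.4,  40.4]))]
notch scene [(0.71, array([283.8, 208.8,  34.4,  14.7]))]
10 bbox [282.02 207.5 ] [37.76 19.6 ]
13.5 bbox [281.95 206.57] [37.81 19.56]
17 bbox [281.88 205.64] [37.86 19.51]
blue 265 300 199 215
0.87 [282.6, 209.1, 43.1, 21.1]
```

Run:
```python
from h import *
import itertools
s=cv2.imread("pics/s12.png")
k=manip.get_calibration("scene"); w=np.linalg.inv(k["cam_to_world"])
pr=lambda P:cv2.projectPoints(np.float64(P).reshape(-1,3),cv2.Rodrigues(w[:3,:3])[0],w[:3,3],k["mtx"],k["D"])[0][:,0]
x0,y0,W_,H_=256,192,52,36; P=s[y0:y0+H_,x0:x0+W_].astype(np.float32)
D=(457.1,99.6); A=.174
def pts(p,zf):  # p list of (x,y,z local tray)
    a=place(D,A,0,[q[:2] for q in p]); a[:,2]=[q[2]+zf(q[0],q[1]) for q in p]; return pr(a)
def hull(p): return cv2.convexHull(np.float32(p))[:,0]
def masks(zf,off):
    dk=[hull(np.r_[pr(place(D,A,0,c)),pr(place(D,A,10,c))])+off for c in ([(-63,-35),(-19,-35),(-19,35),(-63,35)],[(19,-35),(63,-35),(63,35),(19,35)],[(-20,-22),(20,-22),(20,22),(-20,22)])]
    c=[(-56,-28),(56,-28),(56,28),(-56,28)]
    th=hull(np.r_[pts([(*q,0) for q in c],zf),pts([(*q,14) for q in c],zf)])+off
    yl=pts([(-53,-24,14),(-36,-24,14),(-36,24,14),(-53,24,14)],zf)+off
    inn=pts([(-32,-24,14),(52,-24,14),(52,24,14),(-32,24,14)],zf)+off
    L=[]
    for lev in range(1,5):
        seq=[(d,float(lev==1)) for d in dk]+[(th,float(lev==2)),(yl,float(lev==3)),(inn,float(lev==4))]
        L.append(render(seq,x0,y0,W_,H_))
    return np.stack([1-sum(L)]+L,-1).reshape(-1,5)
def cost(zf,off):
    M=masks(zf,off); r=[M@np.linalg.lstsq(M,P[...,c].ravel(),rcond=None)[0]-P[...,c].ravel() for c in range(3)]
    return np.sqrt(np.mean(np.square(r)))
from scipy.optimize import minimize
for zf_,zr,roll in [(10,10,0),(17,17,0),(17,10,0),(10,17,0),(10,10,3.5),(10,10,-3.5),(6,6,0),(13,13,0)]:
    f=lambda x,y:zf_+(zr-zf_)*(x+56)/112+roll*y/28+abs(roll)
    b=minimize(lambda o:cost(f,o),[0,0],method="Nelder-Mead",options=dict(xatol=.03,fatol=.01,initial_simplex=[[0,0],[.7,0],[0,.7]]))
    print(zf_,zr,roll,b.x,round(b.fun,2))
```

```text
10 10 0 [ 0.57 -0.19] 19.31
17 17 0 [ 0.3  -0.76] 25.45
17 10 0 [ 0.35 -0.44] 24.47
10 17 0 [ 0.48 -0.48] 24.2
10 10 3.5 [ 0.43 -0.38] 24.11
10 10 -3.5 [ 0.23 -0.63] 23.89
6 6 0 [ 0.55 -0.73] 15.73
13 13 0 [ 0.4  -0.39] 23.74
```

```bash
python3 -c "
from workcell import manip
print(manip.close_job())"
```

```text
the job is handed in; nothing more can be done
None
```

The yellow tray is drawn out and set on the dock, yellow end towards the robot. It was pressed to about 40 N and stopped at the height expected with all four lugs home. In the pictures taken after the draw-out, the other five trays look like a neat stack in the stand. The job was handed in at about 17 s of the 58 s, and the verdict was not shown.

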